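Level the pot stall's display riser and bear down on the spirit level

TASK

Lift the yellow spirit level up and off its two hooks, set it upright along the turquoise stripe on the little wooden display riser and press it down onto the board, then let go of it and turn the red knob of the riser's levelling foot until the bubble sits centred between the two black lines. Then press the level down firmly against the board again, with the bubble still centred, and finish while still pressing. Leave the three loose pots standing where they are.

Things in the scene. Friction and masses are not known exactly. Their poses are not given: they have to be found in the camera images.
- level_mid (a point): Centre, half-way up, of the yellow spirit level: rigid bar 220 mm long (y), 26 wide (x), 50 tall (z), about 0.3 kg, upright and level where it hangs. Its middle 96 mm is solid over the full height: grip it there across the width. Flush in the middle of its flat top is a green vial window 54 mm long with two black lines 11 mm either side of centre; press the top beside it.
- level: The same level; origin at the centre of its underside, 25 mm below level_mid; same axes. Either side of the solid middle is an open hand hole through the width, from 48 to 96 mm from the centre and from 10 to 42 mm above the underside. A hook arm passes through each hole, whose ceiling rests on it.
- bubble (a point): Centre of the white bubble, a 13 mm disc, on top of the level, 26 mm above level_mid. It slides along the level's y axis up to 18 mm either way, towards the higher end, about 0.9 mm per milliradian of tilt, and settles in about 1 s. Centred: directly over level_mid along y, within 4 mm.
- hooks_mid (a point): Midway between the ends of the stand's two steel hook arms (round, 8 mm thick, level, 72 mm either side along this point's y), at the arms' axis height. They run 100 mm in +x to posts no taller than the arms. Here each has an upturned tip 9 mm above the arm's top. The level hangs about 45 mm in +x: lift it 12 to 20 mm, then draw it 80 mm along -x, past the tips.
- board_mid (a point): Centre of the turquoise stripe (226 by 32 mm, along y) on top of the riser's wooden board; z is the board's normal. The board is 400 mm long (160 mm to -y, 240 mm to +y of this point), 160 mm deep (x), about 95 mm above the table. It carries the level along the stripe; either end of the level may point to +y.
- riser: The tilting riser, board and end leg; origin on the tilt axis under its -y end, 145 mm in -y of board_mid and 89 mm below the board's top; axes as board_mid. Its -y end stands on a rigid foot, its +y end on the screw foot. At the start the +y end is too low by 10 to 20 mrad.
- knob_grip (a point): On the upright axis of the levelling foot's knob, half-way up its red bar grip, 36 mm above the board, 205 mm in +y of board_mid. The bar is 44 mm long (this point's x), 16 mm thick (y), 36 mm tall and turns with the knob; beneath it is a black disc 44 mm across, 10 mm thick.
- foot (a joint): Knob angle in rad, growing clockwise seen from above, 0 to 4.4. Each radian clockwise raises the board's +y end by 8 mrad of tilt, anticlockwise lowers it. Friction about 0.14 N m; it stays where it is left, and pressing on the board does not turn it.
- pot_blue: Loose blue glazed pot, 72 mm across, 60 mm tall; origin at the centre of its underside. To be left alone.
- pot_brown: Loose brown glazed pot, same size and origin. To be left alone.
- pot_cream: Loose cream glazed pot, same size and origin. To be left alone.
Mind the look-alikes: they are no part of the job. Of the things shaped like the part that bears hooks_mid, the dark steel one is meant.

How it is judged (in metres and radians):
On the way, in this order (a step that is already met when the one before it is completed fails the run):
1. the level is lifted up and off both hooks, clear of their tips (x of level_mid in the frame of hooks_mid below -0.02 m and height (world z) of level_mid above 0.13 m), for 0.1 s.
2. the level stands along the stripe and is pressed onto the board (horizontal distance between level_mid and board_mid below 0.04 m and angle between the y axis of level_mid and the y axis of board_mid, either way round below 0.15 rad and angle between the z axis of level_mid and the z axis of board_mid, either way round below 0.035 rad and z of level_mid in the frame of board_mid between 0.02 and 0.03 m and contact force between level and riser above 6 N), for 0.1 s.
3. with the level standing free on the board, the foot has been turned until the bubble is centred (horizontal distance between level_mid and board_mid below 0.04 m and angle between the y axis of level_mid and the y axis of board_mid, either way round below 0.15 rad and angle between the z axis of level_mid and the z axis of board_mid, either way round below 0.015 rad and z of level_mid in the frame of board_mid between 0.021 and 0.029 m and y of bubble in the frame of level_mid between -0.004 and 0.004 m and angle between board_mid's own z axis and vertical below 0.009 rad and contact force between the fingers and level below 0.2 N), for 0.3 s.
At the end, for the whole second after the job is handed in: Level upright and flat along the stripe (centre within 40 mm, about 8 degrees), bubble within 4 mm of the middle, board level within 9 mrad, and the robot still pressing the level onto the board (robot on level over 3 N, level on board over 6 N), at rest (horizontal distance between level_mid and board_mid below 0.04 m and angle between the y axis of level_mid and the y axis of board_mid, either way round below 0.15 rad and angle between the z axis of level_mid and the z axis of board_mid, either way round below 0.015 rad and z of level_mid in the frame of board_mid between 0.021 and 0.029 m and y of bubble in the frame of level_mid between -0.004 and 0.004 m and angle between board_mid's own z axis and vertical below 0.009 rad and contact force between level and riser above 6 N and contact force between any of the fingers, the arm and level above 3 N and linear speed of level below 0.02 m/s); the arm keeps its last pose, push and grip.
It fails at once if the blue pot is shoved or tipped (distance of pot_blue from where it was at the start of the episode above 0.02 m or angle between pot_blue's own z axis and vertical above 0.3 rad).
It fails at once if the brown pot is shoved or tipped (distance of pot_brown from where it was at the start of the episode above 0.02 m or angle between pot_brown's own z axis and vertical above 0.3 rad).
It fails at once if the cream pot is shoved or tipped (distance of pot_cream from where it was at the start of the episode above 0.02 m or angle between pot_cream's own z axis and vertical above 0.3 rad).
It also fails if it takes over 72 s, if anything falls off the work surface, if the arm or the gripper's body presses on something with over 40 N, if the wrist force passes 120 N, or if a joint passes its speed limit or range.

ROBOT

A 6-joint arm with a two-finger parallel gripper is mounted at the origin on the work surface. World frame = base frame: x ahead of the robot, y to its left, z up, the work surface at z = 0. Lengths are in mm, angles in rad, forces in N, time in s.
With the tool pointing down it reaches from about 250 to 800 mm from the base axis. Payload 8.5 kg.
Tool frame: the origin (TCP) lies on the mounting face of the last link; the fingertips stand 173 mm ahead of it and the grasp point (between the pads) lies 155 mm ahead of it; z points along the fingers, y is the line along which they close (so a half turn about z gives the same grasp; the last joint's range is limited). The gripper opens to 85 mm and grips with 20 to 120 N. Pads are 22 mm wide; open, the fingers measure 114 mm over their backs; the gripper's body (76 mm by 85 mm) begins 54 mm behind the grasp point. The pads swing forward as they close: fully open they stand 13 mm farther back than shut.
Start: joints at [-1.196, 0.238, -0.013, 1.319, 0, 1.571], TCP at [192.184, -488.531, 404.676] pointing down, gripper open.
Joint ranges: [-2.66, 2.66], [-1.03, 1.9], [-1.14, 1.46], [-1.82, 2.27], [-1.45, 1.34], [-3.14, 3.14]. Speed limits (rad/s): [2.22, 2.22, 2.79, 3.14, 3.14, 3.14].

INTERFACE

Orientations are given as a 3x3 rotation matrix whose columns are the frame's x, y, z axes.
In Python, from cell import manip, imaging, workorder gives the robot as it stands.
- The arm moves only by the tool move_arm, never from a script. Its argument "moves" is a list of rows, each an object of numbers: "x", "y", "z": the shift along the world's x, y, z in mm; "yaw": the turn about the world's z in degrees. In form: [{"x": .., "y": .., "z": .., "yaw": ..}, ...]. A call has 1 to 5 rows; each row is the pose to reach, as a shift and turn from the pose commanded when the call began; what a row does not reach only later rows make up. A row lasts 1/10 s, in which the tool goes at most 50 mm and 8.59 degrees, less where a joint would pass 70% of its speed; a pose out of reach is approached as far as the arm can. A call with a gripper value outside its range is refused whole. "gripper" is the gripper command: -1 is fully open, 1 is shut, values between are in proportion, set as the call begins (left out, the last holds). The fingers move at their own pace and stop on an object; "force" is the grip in N (left out, the last holds). Time passes only in rows, so rows that repeat a pose let the fingers close. It gives the time, the measured TCP pose, the force, the opening and the grip force at its end, in the units of the state.
- manip.get_obs(): the state, without advancing time (a new reading comes with each control period).
- imaging.read_camera(name): name is "side" or "top"; returns a dict with "img" (420x560x3 uint8, blue, green, red), "z_map" (420x560 float32, mm along the optical axis (not along the pixel's ray), 0 where there is no reading), "intrinsics" (3x3 intrinsics, pixels), "rvec" (rotation vector, rad) and "tvec" (3), from world to camera coordinates, as OpenCV has them. Camera axes: x right, y down, z forward; pixel columns grow to the right and rows downward; lengths in mm; the calibration is good to about 2 mm. A picture is of the moment at which its call begins.
- workorder.hand_in(): hands the job in; it is judged then, once.
The state is a dict: "clock": time; "joint_pos": joint angles; "joint_velocities": joint speeds; "joint_efforts": joint torques, N m; "ee_pos": TCP position; "tcp_rot": TCP orientation; "ft_force": force on the tool from outside, world axes, zero at the start; "ft_torque": the same for the moment, N m; "gripper_width": finger opening in mm; "finger_force": force on a finger pad.
Only numpy, scipy, OpenCV 4.12 (cv2) and the standard library are available. Lean on these libraries where they do the work, as an engineer would, in place of code of your own. Each camera call takes 0.05 s, during which the arm holds its last target. There are 200 camera calls.

## Working session

There is one attempt and no reset: what is moved stays moved. The work goes in short steps, Python scripts to look and compute and a tool call to move; the robot and the scene stay as the last step left them, time stands still between calls to the robot, and variables do not carry over. Pictures are saved under pics/ and viewed, at most 10 in all, crops included, and the job is handed in when it is done.

Besides the shell and the picture viewer there is one more tool, called after "Emit:" in YAML: its name, and indented under it one key for each argument. move_arm: Moves the arm, as the interface text tells. Its arguments: {"type":"object","properties":{"moves":{"type":"array","items":{"type":"object","properties":{"x":{"type":"number"},"y":{"type":"number"},"z":{"type":"number"},"yaw":{"type":"number"}}}},"gripper":{"type":"number"},"force":{"type":"number"}},"required":["moves"]}

```bash
mkdir -p pics; cat > h.py <<'E'
import numpy as np, cv2
from cell import manip, imaging, workorder
def cam(n):
    c=imaging.read_camera(n); c['K']=np.array(c['intrinsics'],float); c['R']=cv2.Rodrigues(np.array(c['rvec'],float))[0]; c['t']=np.array(c['tvec'],float).ravel(); return c
def ray(c,u,v):
    d=c['R'].T@np.linalg.solve(c['K'],[u,v,1.]); return -c['R'].T@c['t'], d
def onplane(c,u,v,z):
    o,d=ray(c,u,v); return o+d*(z-o[2])/d[2]
def cloud(c):
    h,w=c['z_map'].shape; u,v=np.meshgrid(np.arange(w),np.arange(h))
    p=np.stack([u,v,np.ones_like(u)],-1).astype(float)@np.linalg.inv(c['K']).T*c['z_map'][...,None]
    return (p-c['t'])@c['R']
E
python3 - <<'E'
from h import *
for n in ('side','top'):
    c=cam(n); cv2.imwrite(f'pics/{n}0.png',c['img']); print(n,c['K'].round(1).tolist(),(-c['R'].T@c['t']).round(0),c['R'].round(2).tolist(),(c['z_map']==0).mean())
o=manip.get_obs(); print(o['clock'],o['ee_pos'],o['tcp_rot'],o['gripper_width'])
E
```

```text
side [[466.6, 0.0, 285.4], [0.0, 466.6, 205.2], [0.0, 0.0, 1.0]] [  3. 750. 984.] [[-0.8, -0.59, 0.01], [-0.4, 0.54, -0.74], [0.44, -0.6, -0.67]] 0.004047619047619047
top [[527.4, 0.0, 278.4], [0.0, 527.4, 213.8], [0.0, 0.0, 1.0]] [ 493.   -3. 1276.] [[-0.02, -1.0, 0.01], [-1.0, 0.02, -0.06], [0.06, -0.01, -1.0]] 0.0039625850340136055
0.1 [ 192.14831412 -488.44933805  404.1656736 ] [[ 9.30582231e-01  3.66082696e-01 -4.13222542e-04]
 [ 3.66082928e-01 -9.30581518e-01  1.15274806e-03]
 [ 3.74638557e-05 -1.22400058e-03 -9.99999250e-01]] 84.96280641696868
```

View pics/side0.png

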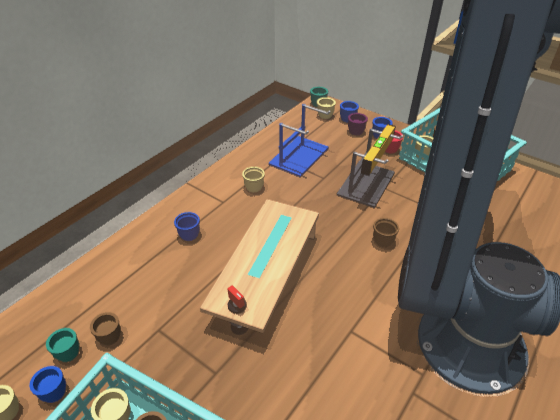

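View pics/top0.png

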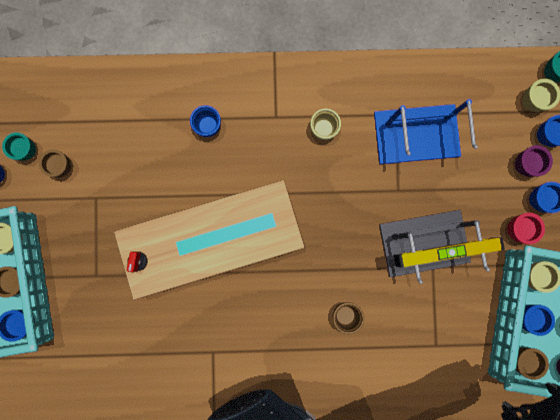

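The side view shows the dark stand with the yellow level at about (378,148), a blue look-alike stand at (300,140), and the riser at (265,255) with its red knob at (237,297). In the top view, the level is at (450,252), the stripe at (225,234), and the knob at (136,262). The pots are blue (205,122), cream (325,125) and brown (347,317).

Possible mix-ups:
- **Stand:** dark steel (425,243) or blue (418,133). I choose the dark one.
- **Pots:** the three standing alone, or the ones in the crates and along the edge.
- **Knob:** the red bar (136,262) or the red pot (526,228). I choose the bar.

Next is a close crop of the stand, plus measurements.

```bash
cat > m.py <<'E'
from h import *
def mask(c,lo,hi):
    return cv2.inRange(cv2.cvtColor(c['img'],cv2.COLOR_BGR2HSV),lo,hi)>0
def rect(P):
    (cx,cy),(w,h),a=cv2.minAreaRect(P[:,:2].astype(np.float32)); b=cv2.boxPoints(((cx,cy),(w,h),a)); 
    e=[b[1]-b[0],b[2]-b[1]]; e=max(e,key=np.linalg.norm); return np.round([cx,cy,max(w,h),min(w,h),np.degrees(np.arctan2(e[1],e[0]))%180],1)
E
python3 - <<'E'
from m import *
cs={n:cam(n) for n in('side','top')}
for n,c in cs.items():
    P=cloud(c)
    x=P[...,0];y=P[...,1];z=P[...,2]
    ym=mask(c,(20,150,100),(35,255,255))&(z>120)&(z<300)&(y<-250)&(y>-650)&(x>250)&(x<600)
    Q=P[ym]; top=np.percentile(Q[:,2],95); T=Q[Q[:,2]>top-6]
    print(n,'level',len(Q),'top',top.round(1),rect(T), 'minz',np.percentile(Q[:,2],2).round(1))
    gm=mask(c,(36,80,60),(80,255,255))&(z>120)&(z<300)&(y<-250)&(y>-650)&(x>250)&(x<600)
    print(' green',rect(P[gm]),np.median(P[gm],0).round(1))
    tm=mask(c,(82,80,100),(98,255,255))&(z>60)&(z<130)&(y>-150)&(y<350)
    print(' stripe',rect(P[tm]),np.median(P[tm],0).round(1)); A=P[tm]; s=np.linalg.lstsq(np.c_[A,np.ones(len(A))][:,[0,1,3]],A[:,2],rcond=None)[0]; print('  slope',s.round(4))
    k=(mask(c,(0,150,80),(6,255,255))|mask(c,(174,150,80),(180,255,255)))&(z>90)&(z<170)&(y>100)&(y<400)
    K=P[k]; t=np.percentile(K[:,2],95); print(' knob',t.round(1),rect(K[K[:,2]>t-5]),len(K))
    hsv=cv2.cvtColor(c['img'],cv2.COLOR_BGR2HSV)
    a=(hsv[...,1]<60)&(z>100)&(z<260)&(y<-200)&(y>-620)&(x>250)&(x<600)
    np.savez(f'arm_{n}.npz',A=P[a]); print(' arms',len(P[a]),np.histogram(P[a][:,2],bins=range(100,261,10))[0])
    for (px,nm) in ((None,None),): pass
c=cs['side'];d=c['img'][100:220,320:440]; e=cs['top']['img'][190:310,370:530]
cv2.imwrite('pics/crop.png',np.hstack([cv2.resize(d,(400,400),interpolation=2),cv2.resize(e,(400,300),interpolation=2) if 0 else cv2.copyMakeBorder(cv2.resize(e,(400,300),interpolation=2),0,100,0,0,0)]))
E
```

```text
side level 328 top 176.9 [ 471.2 -382.3  216.1   27.    98.2] minz 134.2
 green [ 473.7 -383.9   61.3   20.2  100.7] [ 472.8 -380.7  174.5]
 stripe [524.9  94.9 225.3  31.4 105.1] [522.1 105.7  93.5]
  slope [-5.60000e-03 -2.22000e-02  9.87877e+01]
 knob 144.8 [467.8 295.5  45.2  14.8 167.3] 195
 arms 262 [ 27  16  27  18  16  25 109  24   0   0   0   0   0   0   0   0]
top level 991 top 176.1 [ 471.7 -379.3  210.1   26.3   98.3] minz 136.0
 green [ 471.3 -380.1   57.2   20.7   98.4] [ 471.3 -381.3  173.8]
 stripe [522.2  99.6 225.2  30.3 105.5] [522.2 100.2  93.6]
  slope [-4.80000e-03 -2.12000e-02  9.82268e+01]
 knob 146.6 [467.3 296.9  41.5  15.2 168.9] 138
 arms 491 [  8  29  19  18  19  30 279  89   0   0   0   0   0   0   0   0]
```

View pics/crop.png

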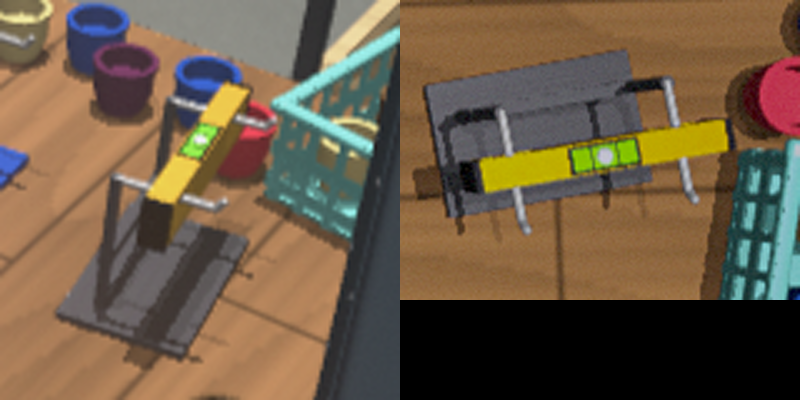

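The crop confirms the choice: the level hangs on the dark steel stand. Its posts are on the far (+x) side and the upturned tips face the robot. I'll go above it now.

Emit:
move_arm:
  moves:
    - {"x": 28,"y": 11,"z": 0,"yaw": 7.7}
    - {"x": 56,"y": 22,"z": 0,"yaw": 15.4}
    - {"x": 84,"y": 32,"z": 0,"yaw": 23}
    - {"x": 112,"y": 43,"z": 0,"yaw": 30.7}
    - {"x": 140,"y": 54,"z": 0,"yaw": 38.4}
  gripper: -1
  force: 50

```text
clock: 0.7
ee_pos: [333.2, -434.0, 404.6]
tcp_rot: [[0.497, 0.868, -0.0], [0.868, -0.497, 0.0], [0.0, -0.0, -1.0]]
ft_force: [0.1, -0.8, 0.1]
gripper_width: 85.5
finger_force: 0.0
```

Emit:
move_arm:
  moves:
    - {"x": 28,"y": 11,"z": 0,"yaw": 7.7}
    - {"x": 56,"y": 22,"z": 0,"yaw": 15.4}
    - {"x": 84,"y": 32,"z": 0,"yaw": 23}
    - {"x": 112,"y": 43,"z": 0,"yaw": 30.7}
    - {"x": 139,"y": 53,"z": 0,"yaw": 38.4}

```text
clock: 1.2
ee_pos: [472.4, -380.9, 404.4]
tcp_rot: [[-0.15, 0.989, -0.0], [0.989, 0.15, 0.0], [0.0, -0.0, -1.0]]
ft_force: [-0.9, -1.1, 0.2]
gripper_width: 85.8
finger_force: 0.0
```

```bash
python3 - <<'E'
from m import *
A=np.vstack([np.load(f'arm_{n}.npz')['A'] for n in('side','top')]); 
a=np.radians(8.3); X=np.array([np.cos(a),np.sin(a)]); Y=np.array([-X[1],X[0]])
A=A[(A[:,2]>155)]; q=A[:,:2]-[471.5,-381]; u=q@X; v=q@Y
for s in(-1,1):
    w=abs(v-72*s)<12; print('arm',s,w.sum(),'u',u[w].min().round(),u[w].max().round(),'v',np.median(v[w]).round(1),'z',np.median(A[w,2]).round(1), A[w,2].max().round(1))
c=cam('side');P=cloud(c);z=P[...,2]
m=mask(c,(78,60,60),(98,255,255))&(P[...,1]<-400)&(P[...,0]<560)&(P[...,0]>150); Q=P[m]; print('crate',len(Q),np.percentile(Q,[2,98],axis=0).round())
o=manip.get_obs(); print(o['clock'],o['ee_pos'].round(1),np.degrees(np.arctan2(o['tcp_rot'][1][1],o['tcp_rot'][0][1])),o['ft_force'])
cv2.imwrite('pics/a.png',np.hstack([c['img'][60:260,300:500]]))
E
```

```text
arm -1 219 u -51.0 57.0 v -65.9 z 164.1 175.3
arm 1 226 u -53.0 56.0 v 77.9 z 164.2 175.4
crate 494 [[  151. -1219.  -168.]
 [  228.  -553.   120.]]
1.25 [ 475.5 -379.7  404. ] 9.187548876637258 [ 1.68223367  0.94843335 -0.20760689]
```

Emit:
move_arm:
  moves:
    - {"z": -20}
    - {"z": -45}
    - {"z": -70}
    - {"z": -90}
    - {"z": -101}

```text
$.moves[0]: bad value
```

Emit:
move_arm:
  moves:
    - {"z": 0}
    - {"z": 0}
    - {"z": 0}
    - {"z": 0}
    - {"z": 0}
  gripper: 1
  force: 50

```text
$.moves[0]: bad value
```

Emit:
move_arm:
  moves:
    - {"z": 0}
    - {"z": 0}

```text
$.moves[0]: bad value
```

All four fields are needed in each row.

Emit:
move_arm:
  moves:
    - {"x": 0,"y": 0,"z": -20,"yaw": 0}
    - {"x": 0,"y": 0,"z": -45,"yaw": 0}
    - {"x": 0,"y": 0,"z": -70,"yaw": 0}
    - {"x": 0,"y": 0,"z": -90,"yaw": 0}
    - {"x": 0,"y": 0,"z": -101,"yaw": 0}

```text
clock: 1.75
ee_pos: [470.7, -381.2, 301.7]
tcp_rot: [[-0.143, 0.99, -0.002], [0.99, 0.143, 0.002], [0.002, -0.002, -1.0]]
ft_force: [0.3, -0.2, -0.6]
gripper_width: 85.6
finger_force: 0.0
```

Emit:
move_arm:
  moves:
    - {"x": 0,"y": 0,"z": 0,"yaw": 0}
    - {"x": 0,"y": 0,"z": 0,"yaw": 0}
    - {"x": 0,"y": 0,"z": 0,"yaw": 0}
    - {"x": 0,"y": 0,"z": 0,"yaw": 0}
    - {"x": 0,"y": 0,"z": 0,"yaw": 0}
  gripper: 1
  force: 50

```text
clock: 2.25
ee_pos: [471.3, -381.7, 304.8]
tcp_rot: [[-0.144, 0.99, 0.001], [0.99, 0.144, -0.001], [-0.001, 0.001, -1.0]]
ft_force: [-1.0, 0.2, 5.8]
gripper_width: 25.3
finger_force: 48.9
```

Emit:
move_arm:
  moves:
    - {"x": 0,"y": 0,"z": 0,"yaw": 0}
    - {"x": 0,"y": 0,"z": 0,"yaw": 0}
    - {"x": 0,"y": 0,"z": 0,"yaw": 0}

```text
clock: 2.55
ee_pos: [471.3, -381.7, 304.8]
tcp_rot: [[-0.144, 0.99, 0.001], [0.99, 0.144, -0.001], [-0.002, 0.001, -1.0]]
ft_force: [-1.4, -0.7, 5.9]
gripper_width: 25.4
finger_force: 49.0
```

Emit:
move_arm:
  moves:
    - {"x": 0,"y": 0,"z": 5,"yaw": 0}
    - {"x": 0,"y": 0,"z": 11,"yaw": 0}
    - {"x": 0,"y": 0,"z": 16,"yaw": 0}
    - {"x": 0,"y": 0,"z": 16,"yaw": 0}
    - {"x": 0,"y": 0,"z": 16,"yaw": 0}

```text
clock: 3.05
ee_pos: [471.2, -381.5, 319.7]
tcp_rot: [[-0.144, 0.99, -0.0], [0.99, 0.144, -0.0], [-0.0, -0.0, -1.0]]
ft_force: [0.6, 0.2, -4.0]
gripper_width: 25.4
finger_force: 49.3
```

```bash
python3 - <<'E'
from m import *
for n in('top','side'):
    c=cam(n);P=cloud(c);z=P[...,2];x=P[...,0];y=P[...,1]
    ym=mask(c,(20,150,100),(35,255,255))&(z>120)&(z<300)&(y<-250)&(y>-650)&(x>250)&(x<600)
    Q=P[ym]; t=np.percentile(Q[:,2],95); T=Q[Q[:,2]>t-6]; print(n,t,rect(T),len(T))
    s=np.linalg.lstsq(np.c_[T[:,:2],np.ones(len(T))],T[:,2],rcond=None)[0]; print(s)
E
```

```text
top 190.8850428321075 [ 461.7 -318.3   87.8   26.3   98.3] 433
[-9.59156237e-03 -2.70301811e-03  1.91563433e+02]
side 190.43472928944544 [ 467.9 -364.   176.2   27.3   98.5] 128
[-6.30669944e-03  1.85448999e-03  1.91580809e+02]
```

Lifted about 14.5 mm and still level; ft_force z changed from +5.9 N to -4.0 N. Next I draw it off the hooks.

Emit:
move_arm:
  moves:
    - {"x": -12,"y": -1.8,"z": 0,"yaw": 0}
    - {"x": -29,"y": -4.2,"z": 0,"yaw": 0}
    - {"x": -46,"y": -6.7,"z": 0,"yaw": 0}
    - {"x": -64,"y": -9.3,"z": 0,"yaw": 0}
    - {"x": -80,"y": -11.6,"z": 0,"yaw": 0}

```text
clock: 3.65
ee_pos: [389.1, -393.3, 319.8]
tcp_rot: [[-0.143, 0.99, -0.0], [0.99, 0.143, -0.0], [-0.0, -0.0, -1.0]]
ft_force: [-1.3, 0.2, -2.5]
gripper_width: 25.5
finger_force: 49.6
```

Emit:
move_arm:
  moves:
    - {"x": -4,"y": -0.6,"z": 0,"yaw": 0}
    - {"x": -4,"y": -0.6,"z": 20,"yaw": 0}
    - {"x": -4,"y": -0.6,"z": 45,"yaw": 0}
    - {"x": -4,"y": -0.6,"z": 70,"yaw": 0}
    - {"x": -4,"y": -0.6,"z": 90,"yaw": 0}

```text
clock: 4.15
ee_pos: [387.0, -393.9, 411.3]
tcp_rot: [[-0.144, 0.99, 0.001], [0.99, 0.144, -0.001], [-0.001, 0.001, -1.0]]
ft_force: [0.7, -0.8, -3.8]
gripper_width: 25.2
finger_force: 49.6
```

Emit:
move_arm:
  moves:
    - {"x": 6,"y": 20,"z": 0,"yaw": 0.3}
    - {"x": 15,"y": 53,"z": 0,"yaw": 0.8}
    - {"x": 25,"y": 90,"z": 0,"yaw": 1.3}
    - {"x": 35,"y": 127,"z": 0,"yaw": 1.8}
    - {"x": 45,"y": 164,"z": 0,"yaw": 2.4}

```text
clock: 4.65
ee_pos: [432.2, -228.5, 409.9]
tcp_rot: [[-0.185, 0.983, 0.001], [0.983, 0.185, -0.0], [-0.0, 0.001, -1.0]]
ft_force: [2.1, 0.7, -2.7]
gripper_width: 25.4
finger_force: 49.8
```

Emit:
move_arm:
  moves:
    - {"x": 10,"y": 37,"z": 0,"yaw": 0.5}
    - {"x": 20,"y": 74,"z": 0,"yaw": 1}
    - {"x": 30,"y": 111,"z": 0,"yaw": 1.5}
    - {"x": 40,"y": 148,"z": 0,"yaw": 2}
    - {"x": 50,"y": 185,"z": 0,"yaw": 2.4}

```text
clock: 5.15
ee_pos: [482.2, -43.3, 410.0]
tcp_rot: [[-0.226, 0.974, 0.001], [0.974, 0.226, 0.0], [-0.0, 0.001, -1.0]]
ft_force: [1.1, -0.1, -2.7]
gripper_width: 25.4
finger_force: 49.8
```

Emit:
move_arm:
  moves:
    - {"x": 11,"y": 37,"z": -20,"yaw": 0.6}
    - {"x": 22,"y": 74,"z": -40,"yaw": 1.2}
    - {"x": 33,"y": 108,"z": -60,"yaw": 1.8}
    - {"x": 39,"y": 133,"z": -75,"yaw": 2.3}
    - {"x": 41,"y": 143,"z": -90,"yaw": 2.4}

```text
clock: 5.65
ee_pos: [523.7, 100.4, 318.9]
tcp_rot: [[-0.269, 0.963, 0.0], [0.963, 0.269, 0.001], [0.001, 0.001, -1.0]]
ft_force: [0.2, -0.1, -3.3]
gripper_width: 25.5
finger_force: 49.8
```

```bash
python3 - <<'E'
from m import *
o=manip.get_obs(); print(o['clock'],o['ee_pos'].round(1),np.degrees(np.arctan2(o['tcp_rot'][1][1],o['tcp_rot'][0][1])),o['ft_force'].round(1))
for n in('top','side'):
    c=cam(n);P=cloud(c);z=P[...,2];x=P[...,0];y=P[...,1]
    ym=mask(c,(20,150,100),(35,255,255))&(z>120)&(z<300)&(y<300)&(y>-100)&(x>400)&(x<700)
    Q=P[ym]; t=np.percentile(Q[:,2],95); T=Q[Q[:,2]>t-8]; print(n,t,rect(T),len(T),Q[:,2].min())
    for tm in [mask(c,(82,80,100),(98,255,255))&(z>60)&(z<130)&(y>-150)&(y<350)]: print(rect(P[tm]),tm.sum())
E
```

```text
5.65 [523.7 100.4 318.9] 15.617048105753614 [ 0.2 -0.1 -3.3]
top 189.85099485526527 [540.8  36.2  71.3  25.4 105.8] 414 138.9452657547701
[530.1  25.1  88.7  26.  123.1] 44
side 186.7570186195579 [520.2  99.  208.2  18.4 102.5] 26 181.81841648693808
[509.8 190.9  23.2   7.1 100.8] 20
```

Emit:
move_arm:
  moves:
    - {"x": 0,"y": -1,"z": -12,"yaw": 0}
    - {"x": 0,"y": -1,"z": -24,"yaw": 0}
    - {"x": 0,"y": -1,"z": -34,"yaw": 0}
    - {"x": 0,"y": -1,"z": -40,"yaw": 0}
    - {"x": 0,"y": -1,"z": -42,"yaw": 0}

```text
clock: 6.25
ee_pos: [522.9, 96.8, 277.0]
tcp_rot: [[-0.266, 0.964, -0.001], [0.964, 0.266, -0.0], [0.0, -0.001, -1.0]]
ft_force: [-2.4, -0.2, 0.7]
gripper_width: 25.5
finger_force: 50.2
```

Emit:
move_arm:
  moves:
    - {"x": 0,"y": 0,"z": -1,"yaw": 0}
    - {"x": 0,"y": 0,"z": -2,"yaw": 0}
    - {"x": 0,"y": 0,"z": -3,"yaw": 0}
    - {"x": 0,"y": 0,"z": -4,"yaw": 0}
    - {"x": 0,"y": 0,"z": -4,"yaw": 0}

```text
clock: 6.75
ee_pos: [523.1, 97.3, 275.1]
tcp_rot: [[-0.267, 0.964, 0.001], [0.964, 0.267, 0.0], [-0.0, 0.001, -1.0]]
ft_force: [-6.8, -0.3, 13.1]
gripper_width: 25.5
finger_force: 52.0
```

Emit:
move_arm:
  moves:
    - {"x": 0,"y": 0,"z": -1,"yaw": 0}
    - {"x": 0,"y": 0,"z": -2,"yaw": 0}
    - {"x": 0,"y": 0,"z": -2,"yaw": 0}
    - {"x": 0,"y": 0,"z": -2,"yaw": 0}
    - {"x": 0,"y": 0,"z": -2,"yaw": 0}

```text
clock: 7.25
ee_pos: [522.9, 97.3, 275.1]
tcp_rot: [[-0.267, 0.964, 0.003], [0.964, 0.267, 0.0], [-0.0, 0.003, -1.0]]
ft_force: [-13.2, -1.0, 33.4]
gripper_width: 25.1
finger_force: 54.7
```

Emit:
move_arm:
  moves:
    - {"x": 0,"y": 0,"z": 3,"yaw": 0}
    - {"x": 0,"y": 0,"z": 3,"yaw": 0}
    - {"x": 0,"y": 0,"z": 3,"yaw": 0}

```text
clock: 7.55
ee_pos: [523.6, 97.5, 275.2]
tcp_rot: [[-0.267, 0.964, 0.001], [0.964, 0.267, 0.001], [0.0, 0.001, -1.0]]
ft_force: [-3.0, 2.0, 7.0]
gripper_width: 25.2
finger_force: 51.2
```

Emit:
move_arm:
  moves:
    - {"x": 0,"y": 0,"z": 0,"yaw": 0}
    - {"x": 0,"y": 0,"z": 0,"yaw": 0}
    - {"x": 0,"y": 0,"z": 0,"yaw": 0}
    - {"x": 0,"y": 0,"z": 0,"yaw": 0}
    - {"x": 0,"y": 0,"z": 0,"yaw": 0}
  gripper: -1

```text
clock: 8.05
ee_pos: [523.2, 97.2, 274.5]
tcp_rot: [[-0.267, 0.964, -0.0], [0.964, 0.267, -0.0], [-0.0, -0.0, -1.0]]
ft_force: [0.1, 0.4, -0.3]
gripper_width: 85.1
finger_force: 0.0
```

Emit:
move_arm:
  moves:
    - {"x": 0,"y": 0,"z": 15,"yaw": 0}
    - {"x": 0,"y": 0,"z": 40,"yaw": 0}
    - {"x": 0,"y": 0,"z": 70,"yaw": 0}
    - {"x": 0,"y": 0,"z": 100,"yaw": 0}
    - {"x": 0,"y": 0,"z": 120,"yaw": 0}

```text
clock: 8.55
ee_pos: [523.3, 97.3, 396.8]
tcp_rot: [[-0.267, 0.964, 0.002], [0.964, 0.267, 0.0], [-0.0, 0.002, -1.0]]
ft_force: [0.4, -0.4, 0.5]
gripper_width: 85.5
finger_force: 0.0
```

Emit:
move_arm:
  moves:
    - {"x": -4,"y": 15,"z": 0,"yaw": 8.1}
    - {"x": -8,"y": 30,"z": 0,"yaw": 16.2}
    - {"x": -12,"y": 45,"z": 0,"yaw": 24.3}
    - {"x": -16,"y": 60,"z": 0,"yaw": 32.4}
    - {"x": -20,"y": 75,"z": 0,"yaw": 40.4}

```text
clock: 9.05
ee_pos: [503.0, 172.8, 394.7]
tcp_rot: [[-0.831, 0.556, -0.0], [0.556, 0.831, -0.0], [0.0, -0.0, -1.0]]
ft_force: [-0.0, 0.2, -0.1]
gripper_width: 85.6
finger_force: 0.0
```

Emit:
move_arm:
  moves:
    - {"x": -7,"y": 25,"z": 0,"yaw": 8.1}
    - {"x": -15,"y": 50,"z": 0,"yaw": 16.2}
    - {"x": -22,"y": 75,"z": 0,"yaw": 24.3}
    - {"x": -30,"y": 100,"z": 0,"yaw": 32.4}
    - {"x": -36,"y": 124,"z": 0,"yaw": 40.4}

```text
clock: 9.55
ee_pos: [466.7, 297.3, 394.7]
tcp_rot: [[-0.993, -0.115, -0.0], [-0.115, 0.993, -0.0], [0.0, -0.0, -1.0]]
ft_force: [-0.4, 0.1, 1.1]
gripper_width: 85.5
finger_force: 0.0
```

Emit:
move_arm:
  moves:
    - {"x": 0,"y": 0,"z": 0,"yaw": 8.1}
    - {"x": 0,"y": 0,"z": 0,"yaw": 16.2}
    - {"x": 0,"y": 0,"z": 0,"yaw": 24.3}
    - {"x": 0,"y": 0,"z": 0,"yaw": 32.4}
    - {"x": 0,"y": 0,"z": 0,"yaw": 40.4}

```text
clock: 10.05
ee_pos: [467.2, 296.3, 394.6]
tcp_rot: [[-0.682, -0.732, -0.0], [-0.732, 0.682, -0.0], [0.0, -0.0, -1.0]]
ft_force: [-0.3, -0.6, -0.2]
gripper_width: 85.5
finger_force: 0.0
```

Emit:
move_arm:
  moves:
    - {"x": 0,"y": 0,"z": 0,"yaw": 8.1}
    - {"x": 0,"y": 0,"z": 0,"yaw": 16.2}
    - {"x": 0,"y": 0,"z": 0,"yaw": 24.3}
    - {"x": 0,"y": 0,"z": 0,"yaw": 32.4}
    - {"x": 0,"y": 0,"z": 0,"yaw": 40.4}

```text
clock: 10.55
ee_pos: [467.2, 296.3, 394.6]
tcp_rot: [[-0.045, -0.999, -0.0], [-0.999, 0.045, -0.0], [0.0, 0.0, -1.0]]
ft_force: [0.3, -0.0, -0.0]
gripper_width: 85.5
finger_force: 0.0
```

Emit:
move_arm:
  moves:
    - {"x": 0,"y": 0,"z": 0,"yaw": 8.1}
    - {"x": 0,"y": 0,"z": 0,"yaw": 16.2}
    - {"x": 0,"y": 0,"z": 0,"yaw": 24.3}
    - {"x": 0,"y": 0,"z": 0,"yaw": 32.4}
    - {"x": 0,"y": 0,"z": 0,"yaw": 40.4}

```text
clock: 11.05
ee_pos: [467.2, 296.2, 394.6]
tcp_rot: [[0.613, -0.79, -0.0], [-0.79, -0.613, -0.0], [-0.0, 0.0, -1.0]]
ft_force: [-0.1, 1.0, -0.1]
gripper_width: 85.6
finger_force: 0.0
```

Emit:
move_arm:
  moves:
    - {"x": 0,"y": 0,"z": 0,"yaw": 8.1}
    - {"x": 0,"y": 0,"z": 0,"yaw": 16.2}
    - {"x": 0,"y": 0,"z": 0,"yaw": 24.3}
    - {"x": 0,"y": 0,"z": 0,"yaw": 32.4}
    - {"x": 0,"y": 0,"z": 0,"yaw": 40.4}

```text
clock: 11.55
ee_pos: [467.2, 296.3, 394.6]
tcp_rot: [[0.979, -0.204, -0.0], [-0.204, -0.979, 0.0], [-0.0, -0.0, -1.0]]
ft_force: [1.3, -0.9, 0.4]
gripper_width: 85.4
finger_force: 0.0
```

```bash
cat > bub.py <<'E'
from m import *
def bub(n,save=None):
    c=cam(n);P=cloud(c);z=P[...,2];x=P[...,0];y=P[...,1]
    reg=(z>125)&(z<165)&(y<240)&(y>-50)&(x>430)&(x<620)
    g=mask(c,(36,80,60),(85,255,255))&reg; ym=mask(c,(20,150,100),(35,255,255))&reg
    if save:
        v,u=np.where(g); v0,u0=int(v.mean()),int(u.mean()); cv2.imwrite(save,cv2.resize(c['img'][v0-60:v0+60,u0-80:u0+80],(800,600),interpolation=cv2.INTER_CUBIC))
    h=cv2.convexHull(np.argwhere(g)[:,::-1].astype(np.int32)); f=np.zeros(g.shape,np.uint8); cv2.fillConvexPoly(f,h,1); f=cv2.dilate(f,np.ones((3,3)))>0
    hsv=cv2.cvtColor(c['img'],cv2.COLOR_BGR2HSV)
    b=f&(hsv[...,1]<110)&(hsv[...,2]>140)
    ax=np.array([np.cos(np.radians(105.6)),np.sin(np.radians(105.6))])
    pg=np.array([onplane(c,u,v,144.5)[:2] for v,u in np.argwhere(g)]); pb=np.array([onplane(c,u,v,144.5)[:2] for v,u in np.argwhere(b)])
    py=np.array([onplane(c,u,v,144.)[:2] for v,u in np.argwhere(ym&(z>135))])
    s=pg@ax; print(n,'green mid',((s.min()+s.max())/2).round(1),'len',np.ptp(s).round(1),'nb',len(pb),'bubble',(pb@ax).mean().round(1) if len(pb) else None,'yellow',rect(py), 'yelmid',((py@ax).min()+(py@ax).max())/2)
E
python3 - <<'E'
from bub import *
o=manip.get_obs(); print(o['clock'],o['joint_pos'].round(2),o['ee_pos'].round(1),np.degrees(np.arctan2(o['tcp_rot'][1][1],o['tcp_rot'][0][1])))
bub('side'); bub('top','pics/lev.png')
c=cam('side'); P=cloud(c); z=P[...,2];y=P[...,1]
k=(mask(c,(0,150,80),(6,255,255))|mask(c,(174,150,80),(180,255,255)))&(z>90)&(z<170)&(y>100)&(y<400)
print(k.sum(),rect(P[k]) if k.sum()>5 else '')
E
```

```text
11.55 [ 0.57  0.29  0.03  1.31  0.   -2.37] [467.2 296.3 394.6] -101.79494125734406
side green mid -47.7 len 56.3 nb 23 bubble -63.3 yellow [523.3  97.3 211.9  26.1 105.9] yelmid -46.991397648513264
top green mid -43.7 len 55.8 nb 37 bubble -60.3 yellow [522.  100.3 210.5  25.8 105.5] yelmid -43.76963886625154
190 [468.3 296.9  44.6  15.6 165.7]
```

View pics/lev.png

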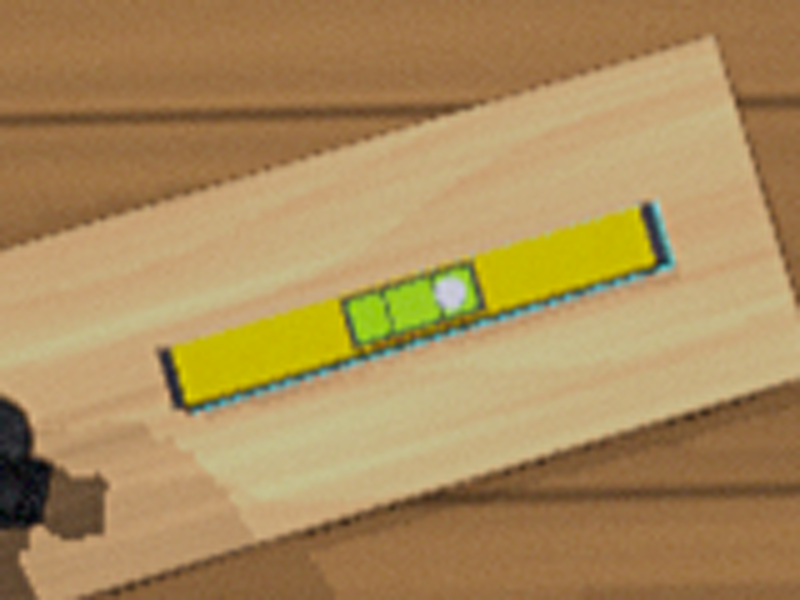

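The crop shows the level flat along the stripe. The bubble is at crop (450,293) and the vial centre is near (415,303), so the bubble is about 16 mm toward -y. That is about 18 mrad, or roughly 127° clockwise. Now I grip the knob.

Emit:
move_arm:
  moves:
    - {"x": 0,"y": 0,"z": -25,"yaw": 0}
    - {"x": 0,"y": 0,"z": -55,"yaw": 0}
    - {"x": 0,"y": 0,"z": -80,"yaw": 0}
    - {"x": 0,"y": 0,"z": -98,"yaw": 0}
    - {"x": 0,"y": 0,"z": -107,"yaw": 0}

```text
clock: 12.2
ee_pos: [466.8, 296.0, 286.0]
tcp_rot: [[0.977, -0.214, -0.002], [-0.214, -0.977, -0.001], [-0.002, 0.002, -1.0]]
ft_force: [-0.8, 0.8, -0.5]
gripper_width: 85.7
finger_force: 0.0
```

Emit:
move_arm:
  moves:
    - {"x": 0,"y": 0,"z": 0,"yaw": 0}
    - {"x": 0,"y": 0,"z": 0,"yaw": 0}
    - {"x": 0,"y": 0,"z": 0,"yaw": 0}
    - {"x": 0,"y": 0,"z": 0,"yaw": 0}
    - {"x": 0,"y": 0,"z": 0,"yaw": 0}
  gripper: 1
  force: 50

```text
clock: 12.7
ee_pos: [467.4, 296.5, 288.6]
tcp_rot: [[0.978, -0.21, 0.001], [-0.21, -0.978, 0.001], [0.001, -0.002, -1.0]]
ft_force: [-2.9, -0.1, 5.4]
gripper_width: 14.8
finger_force: 49.6
```

Emit:
move_arm:
  moves:
    - {"x": 0,"y": 0,"z": 0,"yaw": 0}
    - {"x": 0,"y": 0,"z": 0,"yaw": 0}
    - {"x": 0,"y": 0,"z": 0,"yaw": 0}

```text
clock: 13.0
ee_pos: [467.4, 296.6, 288.5]
tcp_rot: [[0.978, -0.21, 0.001], [-0.21, -0.978, 0.001], [0.001, -0.001, -1.0]]
ft_force: [-1.3, 1.4, 6.2]
gripper_width: 15.6
finger_force: 49.8
```

Emit:
move_arm:
  moves:
    - {"x": 0,"y": 0,"z": 0.3,"yaw": -5}
    - {"x": 0,"y": 0,"z": 0.7,"yaw": -11}
    - {"x": 0,"y": 0,"z": 1,"yaw": -17}
    - {"x": 0,"y": 0,"z": 1.3,"yaw": -23}
    - {"x": 0,"y": 0,"z": 1.5,"yaw": -30}

```text
clock: 13.5
ee_pos: [467.7, 296.7, 290.0]
tcp_rot: [[0.739, -0.674, 0.002], [-0.674, -0.739, 0.001], [0.001, -0.003, -1.0]]
ft_force: [1.7, 1.9, 4.7]
gripper_width: 14.9
finger_force: 49.5
```

Emit:
move_arm:
  moves:
    - {"x": 0,"y": 0,"z": 0.3,"yaw": -6}
    - {"x": 0,"y": 0,"z": 0.7,"yaw": -12}
    - {"x": 0,"y": 0,"z": 1,"yaw": -18}
    - {"x": 0,"y": 0,"z": 1.3,"yaw": -24}
    - {"x": 0,"y": 0,"z": 1.5,"yaw": -30}

```text
clock: 14.0
ee_pos: [468.2, 296.6, 291.5]
tcp_rot: [[0.303, -0.953, 0.004], [-0.953, -0.303, 0.001], [0.0, -0.004, -1.0]]
ft_force: [4.5, -0.2, 2.9]
gripper_width: 14.9
finger_force: 49.1
```

Emit:
move_arm:
  moves:
    - {"x": 0,"y": 0,"z": 0.3,"yaw": -6}
    - {"x": 0,"y": 0,"z": 0.7,"yaw": -12}
    - {"x": 0,"y": 0,"z": 1,"yaw": -18}
    - {"x": 0,"y": 0,"z": 1.3,"yaw": -24}
    - {"x": 0,"y": 0,"z": 1.5,"yaw": -30}

```text
clock: 14.5
ee_pos: [468.7, 296.3, 293.0]
tcp_rot: [[-0.215, -0.977, 0.005], [-0.977, 0.215, -0.0], [-0.001, -0.005, -1.0]]
ft_force: [8.4, -3.1, 1.7]
gripper_width: 15.6
finger_force: 49.0
```

Emit:
move_arm:
  moves:
    - {"x": 0,"y": 0,"z": 0.3,"yaw": -6}
    - {"x": 0,"y": 0,"z": 0.7,"yaw": -12}
    - {"x": 0,"y": 0,"z": 1,"yaw": -18}
    - {"x": 0,"y": 0,"z": 1.3,"yaw": -24}
    - {"x": 0,"y": 0,"z": 1.5,"yaw": -30}

```text
clock: 15.0
ee_pos: [469.1, 295.9, 294.5]
tcp_rot: [[-0.675, -0.738, 0.006], [-0.738, 0.675, -0.002], [-0.003, -0.006, -1.0]]
ft_force: [9.9, -6.3, 0.1]
gripper_width: 15.1
finger_force: 49.1
```

Emit:
move_arm:
  moves:
    - {"x": 0,"y": 0,"z": 0,"yaw": 0}
    - {"x": 0,"y": 0,"z": 0,"yaw": 0}
    - {"x": 0,"y": 0,"z": 0,"yaw": 0}
    - {"x": 0,"y": 0,"z": 0,"yaw": 0}
    - {"x": 0,"y": 0,"z": 0,"yaw": 0}

```text
clock: 15.5
ee_pos: [469.1, 295.8, 294.6]
tcp_rot: [[-0.672, -0.74, 0.006], [-0.74, 0.672, -0.001], [-0.003, -0.005, -1.0]]
ft_force: [10.6, -5.2, 0.7]
gripper_width: 15.1
finger_force: 48.8
```

Emit:
move_arm:
  moves:
    - {"x": 0,"y": 0,"z": 0,"yaw": 0}
    - {"x": 0,"y": 0,"z": 0,"yaw": 0}
    - {"x": 0,"y": 0,"z": 0,"yaw": 0}
    - {"x": 0,"y": 0,"z": 0,"yaw": 0}
    - {"x": 0,"y": 0,"z": 0,"yaw": 0}

```text
clock: 16.0
ee_pos: [469.1, 295.8, 294.5]
tcp_rot: [[-0.672, -0.74, 0.006], [-0.74, 0.672, -0.001], [-0.003, -0.005, -1.0]]
ft_force: [9.8, -6.0, -0.7]
gripper_width: 15.3
finger_force: 48.8
```

```bash
python3 -c "
from bub import *
bub('side');bub('top')"
```

```text
side green mid -52.0 len 55.7 nb 29 bubble -53.4 yellow [525.2  93.  209.8  25.9 105.4] yelmid -51.68564371372086
top green mid -46.1 len 55.6 nb 39 bubble -47.8 yellow [522.5  98.2 210.7  25.9 105.3] yelmid -45.9032155878068
```

Emit:
move_arm:
  moves:
    - {"x": 0,"y": 0,"z": 0.1,"yaw": -3}
    - {"x": 0,"y": 0,"z": 0.3,"yaw": -7}
    - {"x": 0,"y": 0,"z": 0.5,"yaw": -11}
    - {"x": 0,"y": 0,"z": 0.5,"yaw": -11}
    - {"x": 0,"y": 0,"z": 0.5,"yaw": -11}

```text
clock: 16.6
ee_pos: [469.2, 295.6, 295.1]
tcp_rot: [[-0.801, -0.598, 0.006], [-0.598, 0.801, -0.002], [-0.004, -0.005, -1.0]]
ft_force: [9.7, -6.4, 0.6]
gripper_width: 15.3
finger_force: 48.9
```

Emit:
move_arm:
  moves:
    - {"x": 0,"y": 0,"z": 0,"yaw": 0}
    - {"x": 0,"y": 0,"z": 0,"yaw": 0}
    - {"x": 0,"y": 0,"z": 0,"yaw": 0}
    - {"x": 0,"y": 0,"z": 0,"yaw": 0}
    - {"x": 0,"y": 0,"z": 0,"yaw": 0}
  gripper: -1

```text
clock: 17.1
ee_pos: [467.0, 296.4, 294.1]
tcp_rot: [[-0.8, -0.6, -0.0], [-0.6, 0.8, -0.0], [0.0, 0.0, -1.0]]
ft_force: [-0.2, 0.4, 0.2]
gripper_width: 84.9
finger_force: 0.0
```

Emit:
move_arm:
  moves:
    - {"x": 0,"y": 0,"z": 10,"yaw": 0}
    - {"x": 0,"y": 0,"z": 25,"yaw": 0}
    - {"x": 0,"y": 0,"z": 45,"yaw": 0}
    - {"x": 0,"y": 0,"z": 65,"yaw": 0}
    - {"x": 0,"y": 0,"z": 80,"yaw": 0}

```text
clock: 17.6
ee_pos: [467.2, 296.3, 376.3]
tcp_rot: [[-0.8, -0.6, 0.001], [-0.6, 0.8, 0.001], [-0.002, -0.0, -1.0]]
ft_force: [-0.2, 0.3, -0.1]
gripper_width: 85.4
finger_force: 0.0
```

Emit:
move_arm:
  moves:
    - {"x": 0,"y": 0,"z": 0,"yaw": 0}
    - {"x": 0,"y": 0,"z": 0,"yaw": 0}
    - {"x": 0,"y": 0,"z": 0,"yaw": 0}
  gripper: 1

```text
clock: 17.9
ee_pos: [467.0, 296.1, 373.4]
tcp_rot: [[-0.8, -0.6, -0.001], [-0.6, 0.8, -0.001], [0.001, 0.0, -1.0]]
ft_force: [0.0, 0.2, -0.1]
gripper_width: 43.8
finger_force: 0.0
```

```bash
python3 -c "
from bub import *
bub('side');bub('top')
c=cam('top');P=cloud(c);z=P[...,2];ym=mask(c,(20,150,100),(35,255,255))&(z>125)&(z<165)&(P[...,1]<240)&(P[...,1]>-50)&(P[...,0]>430);print(np.median(P[ym],0))
o=manip.get_obs(); print(o['clock'],o['joint_pos'].round(2),o['ee_pos'].round(1),np.degrees(np.arctan2(o['tcp_rot'][1][1],o['tcp_rot'][0][1])),o['ft_force'])"
```

```text
side green mid -52.7 len 56.3 nb 26 bubble -53.7 yellow [525.5  92.4 208.8  25.9 105.4] yelmid -52.34673503769274
top green mid -46.1 len 55.6 nb 36 bubble -46.2 yellow [522.6  98.  210.4  25.9 105.4] yelmid -46.08292765082822
[519.936746   106.95615114 145.67216098]
18.05 [ 0.57  0.3  -0.01  1.26 -0.   -0.08] [467.  296.2 373.4] 126.87366472771448 [-0.34693615 -0.05293143  0.09875524]
```

Emit:
move_arm:
  moves:
    - {"x": 9,"y": -32,"z": 0,"yaw": -4.3}
    - {"x": 18,"y": -64,"z": 0,"yaw": -8.6}
    - {"x": 27,"y": -96,"z": 0,"yaw": -12.9}
    - {"x": 36,"y": -128,"z": 0,"yaw": -17.2}
    - {"x": 45,"y": -158,"z": 0,"yaw": -21.5}

```text
clock: 18.55
ee_pos: [512.3, 136.9, 373.8]
tcp_rot: [[-0.965, -0.262, -0.001], [-0.262, 0.965, -0.0], [0.001, -0.0, -1.0]]
ft_force: [0.7, 0.4, -0.3]
gripper_width: 0.2
finger_force: 0.0
```

Emit:
move_arm:
  moves:
    - {"x": 0,"y": 0,"z": -10,"yaw": 0}
    - {"x": 0,"y": 0,"z": -22,"yaw": 0}
    - {"x": 0,"y": 0,"z": -34,"yaw": 0}
    - {"x": 0,"y": 0,"z": -44,"yaw": 0}
    - {"x": 0,"y": 0,"z": -48,"yaw": 0}

```text
clock: 19.05
ee_pos: [511.6, 138.9, 324.5]
tcp_rot: [[-0.964, -0.267, -0.002], [-0.267, 0.964, -0.001], [0.002, -0.0, -1.0]]
ft_force: [0.4, 1.2, -0.2]
gripper_width: 0.3
finger_force: 0.0
```

```bash
python3 -c "
from bub import *
c=cam('side');cv2.imwrite('pics/press.png',cv2.resize(c['img'][180:330,160:360],(800,600)))
bub('side')
o=manip.get_obs(); print(o['clock'],o['ee_pos'].round(1),o['gripper_width'],np.degrees(np.arctan2(o['tcp_rot'][1][1],o['tcp_rot'][0][1])),o['ft_force'])"
```

```text
side green mid -55.2 len 51.2 nb 8 bubble -53.7 yellow [528.1  81.6 186.7  25.7 105.7] yelmid -63.370141500138324
19.15 [511.9 138.8 325.3] -0.06875360739667324 105.43810251680411 [-0.43993504 -0.24589713 -0.45075709]
```

View pics/press.png

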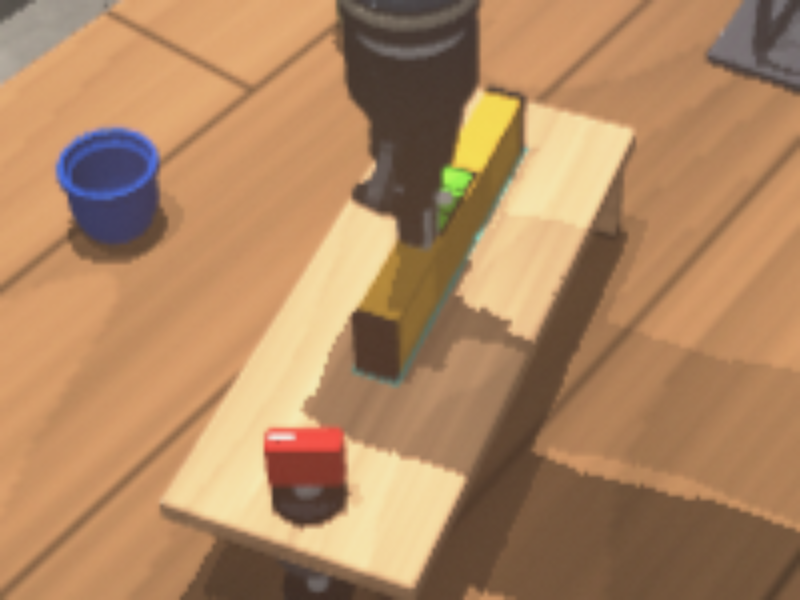

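The closed fingertips are just above the level's top at crop (418,240). They are over its width, beside the green window at (455,185). Now I press.

Emit:
move_arm:
  moves:
    - {"x": 0,"y": 0,"z": -2,"yaw": 0}
    - {"x": 0,"y": 0,"z": -4,"yaw": 0}
    - {"x": 0,"y": 0,"z": -6,"yaw": 0}
    - {"x": 0,"y": 0,"z": -7,"yaw": 0}
    - {"x": 0,"y": 0,"z": -8,"yaw": 0}

```text
clock: 19.65
ee_pos: [512.2, 138.3, 318.4]
tcp_rot: [[-0.964, -0.265, 0.0], [-0.265, 0.964, 0.0], [-0.0, -0.0, -1.0]]
ft_force: [-3.3, -0.5, 13.8]
gripper_width: 0.1
finger_force: 7.2
```

Emit:
move_arm:
  moves:
    - {"x": 0,"y": 0,"z": -0.5,"yaw": 0}
    - {"x": 0,"y": 0,"z": -1,"yaw": 0}
    - {"x": 0,"y": 0,"z": -1,"yaw": 0}
    - {"x": 0,"y": 0,"z": -1,"yaw": 0}
    - {"x": 0,"y": 0,"z": -1,"yaw": 0}

```text
clock: 20.15
ee_pos: [512.1, 138.2, 318.4]
tcp_rot: [[-0.964, -0.265, 0.001], [-0.265, 0.964, 0.0], [-0.001, -0.0, -1.0]]
ft_force: [-3.6, -1.2, 11.3]
gripper_width: -0.1
finger_force: 5.5
```

Emit:
move_arm:
  moves:
    - {"x": 0,"y": 0,"z": 0,"yaw": 0}
    - {"x": 0,"y": 0,"z": 0,"yaw": 0}
    - {"x": 0,"y": 0,"z": 0,"yaw": 0}
    - {"x": 0,"y": 0,"z": 0,"yaw": 0}
    - {"x": 0,"y": 0,"z": 0,"yaw": 0}

```text
clock: 20.65
ee_pos: [512.1, 138.2, 318.4]
tcp_rot: [[-0.964, -0.265, 0.001], [-0.265, 0.964, 0.0], [-0.001, -0.0, -1.0]]
ft_force: [-2.4, -1.0, 11.0]
gripper_width: 0.1
finger_force: 5.5
```

Emit:
move_arm:
  moves:
    - {"x": 0,"y": 0,"z": 0,"yaw": 0}
    - {"x": 0,"y": 0,"z": 0,"yaw": 0}
    - {"x": 0,"y": 0,"z": 0,"yaw": 0}
    - {"x": 0,"y": 0,"z": 0,"yaw": 0}
    - {"x": 0,"y": 0,"z": 0,"yaw": 0}

```text
clock: 21.15
ee_pos: [512.1, 138.2, 318.4]
tcp_rot: [[-0.964, -0.265, 0.001], [-0.265, 0.964, 0.0], [-0.001, -0.0, -1.0]]
ft_force: [-3.1, -1.2, 10.4]
gripper_width: 0.3
finger_force: 5.5
```

```bash
python3 -c "
from bub import *
bub('side','pics/fs.png'); c=cam('top');cv2.imwrite('pics/ft.png',cv2.resize(c['img'][190:280,160:280],(800,600),interpolation=2))
a=cv2.imread('pics/fs.png');b=cv2.imread('pics/ft.png');cv2.imwrite('pics/f.png',np.hstack([cv2.resize(a,(400,300)),cv2.resize(b,(400,300))]))
o=manip.get_obs(); print(o['clock'],o['ee_pos'].round(1),o['ft_force'])"
```

```text
side green mid -54.7 len 52.2 nb 6 bubble -52.7 yellow [528.6  81.8 186.8  25.6 105.2] yelmid -63.370141500138324
21.25 [512.2 138.2 318.4] [-3.32934484 -0.57592841 10.89497793]
```

View pics/f.png

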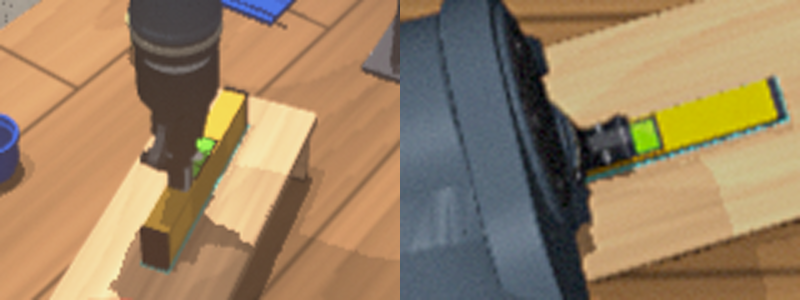

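```bash
python3 -c "
from cell import workorder
print(workorder.hand_in())"
```

```text
the job is handed in; nothing more can be done
None
```

I handed the job in at about 21 s: the level is on the stripe, last measured within about 1 mm of centred before the final press, and the arm is still pressing with about 11 N. The fingers partly hid the bubble during that press, and hand-in returned no verdict.

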